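# Press a vial stopper home with the bench locking pliers

### The arm

A 6-joint arm with a two-finger parallel gripper is mounted at the origin on the work surface. World frame = base frame: x ahead of the robot, y to its left, z up, the work surface at z = 0. Lengths are in m, angles in rad, forces in N, time in s.
With the tool pointing down it reaches from about 0.3 to 0.85 m from the base axis. Payload 5.4 kg.
Tool frame: the origin (TCP) lies midway between the tips of the shut fingers; the grasp point (between the pads) lies 19 mm behind it (robot.grasp_offset is the distance from the TCP to the grasp point, in m); z points along the fingers, x is the direction in which the jaws open and shut, and the axes are right-handed (so a half turn about z gives the same grasp; the last joint's range is limited). The gripper opens to 85 mm and grips with 20 to 120 N. Pads are 22 mm wide; open, the fingers measure 114 mm over their backs; the gripper's body (76 mm by 85 mm) begins 54 mm behind the grasp point. The pads swing forward as they close: fully open they stand 13 mm farther back than shut.
Start: joints at [-1.44, 0.158, 1.597, -0, 1.386, -0.21], TCP at [0.192, -0.542, 0.231] pointing down, gripper open.
Joint ranges: [-2.91, 2.91], [-0.94, 2.29], [0.18, 2.7], [-1.29, 4.43], [0.17, 2.64], [-3, 3]. Speed limits (rad/s): [2.57, 2.57, 3.14, 3.14, 3.14, 3.14].

### API

Orientations are given as a unit quaternion [w, x, y, z].
In Python, from plant import robot gives the robot as it stands.
- The arm moves only by the tool carry_out, never from a script. Its argument "increments" is text: rows parted by semicolons, each of 5 numbers parted by spaces: the shift along the world's x, y, z in m, then the turn about the world's z in rad, then the gripper's target within -1 to 1 (fully open at 1, half-way at 0, shut at -1). A call has 1 to 20 rows; each row shifts and turns the pose as measured when the row begins; what a row does not reach is not made up. A row lasts 1/8 s, in which the tool goes at most 62.5 mm and 10.7 degrees, less where a joint would pass 70% of its speed; a pose out of reach is approached as far as the arm can. A call is refused whole if a number of a shift passes 0.0625 or a number of a turn 0.188, either way. A call with a gripper value outside its range is refused whole. The fingers move at their own pace and stop on an object; "grip_force" is the grip in N (left out, the last holds). Time passes only in rows, so rows that do not move let the fingers close. It gives the time, the measured TCP pose, the force and the opening at its end, in the units of the state.
- robot.read_state(): the state, without advancing time (a new reading comes with each control period).
- robot.snapshot(name): name is "side" or "top"; returns the picture (384x512x3 uint8, blue, green, red); there is no depth.
- robot.get_calibration(name): a dict with "intrinsics" (3x3 intrinsics, pixels), "R" (3x3) and "t" (3): a world point X has camera coordinates R X + t. Camera axes: x right, y down, z forward; pixel columns grow to the right and rows downward; lengths in m; the calibration is good to about 2 mm. A picture is of the moment at which its call begins. get_calibration takes no time and is no camera call.
- robot.finish_job(): hands the job in, once; it reports no verdict.
The state is a dict: "time_s": time; "joint_pos": joint angles; "qvel": joint speeds; "effort": joint torques, N m; "tcp_pos": TCP position; "orientation": TCP orientation; "wrist_force": force on the tool from outside, world axes, zero at the start; "torque": the same for the moment, N m; "finger_gap": finger opening in m.
Only numpy, scipy, OpenCV 4.12 (cv2) and the standard library are available. Lean on these libraries where they do the work, as an engineer would, in place of code of your own. Each camera call takes 0.05 s, during which the arm holds its last target.

### The job

Use the bench-mounted locking pliers to press the stopper fully home in the sample vial: squeeze the loose handle toward the fixed one until it goes over centre and stays locked with your hand off it, going by feel and never bearing on it with more than 40 N. Then pull the release lever so that the jaws spring open, let go so that the lever returns, and leave the jar, the tub and the tape ring where they are.

Things in the scene. Friction and masses are not known exactly. Their poses are not given: they have to be found in the camera images.
- pliers: Bare steel locking pliers lying flat, bolted to the bench on a 270 x 100 x 10 mm plate. Origin on the bench under the main pivot; x runs from handles to jaws (handles point along -x), z up. Fixed handle: bar 16 mm wide, z 46-60 mm, pivot to x -173, y -33 mm. Moving handle on its +y side, release lever on its -y side. A 23 mm vial lies between the jaws along y at x 68, z 60 mm.
- handle: Moving handle, turns about the vertical axis through its origin (on the bench at the pivot). Black sleeve 16 mm thick, z 46-74 mm, 75 to 155 mm from the pivot. Sprung open it rests 0.60 rad from the pliers' -x towards +y; it is squeezed towards -y. The adjusting screw, set anew each time and not readable, decides where it locks: 0.02 to 0.31 rad from -x. A link lies under the handles, below 25 mm.
- handle_grip (a point): Where to push: centre line of the sleeve, 125 mm from the pivot, 60 mm above the bench. Locked it stands at y 2 to 38 mm in the pliers' frame. It resists with up to about 13 N, at once or later, eases off at centre, moves on about 5 mm by itself to its stop (stiff, some 10 N per mm) and stays. Short of centre it springs open again; released by the lever it springs open.
- stopper (a joint): How far the grey stopper (21 mm) is pressed into the vial, m: 0 to 0.002 at the start, 0.0065 to 0.007 when fully home. The moving jaw does this when the handle locks. It stays where it was pressed.
- lever (a joint): Release lever angle, rad: 0 at rest, grows as its post is pulled away from the fixed handle (to the pliers' -y, counter-clockwise from above about point lever_hinge); stop at 0.62. It pushes the locked handle back over centre somewhere between 0.12 and 0.5. Takes 1 to 7 N at the post; a spring returns it when let go.
- lever_post (a point): Centre of the top of the lever's upright steel post, diameter 11 mm, top 111 mm above the bench, standing free from 68 mm up; 97 mm from the lever's hinge.
- lever_hinge (a point): Point on the vertical axis about which the release lever turns.
- jar: Bystander: closed sample jar, 64 mm across, 85 mm high, origin at its underside.
- tub: Bystander: open clear plastic tub 130 x 100 x 60 mm, origin at its underside.
- tape: Bystander: cardboard ring (tape core) 90 mm across, 22 mm high, origin at its underside.

How it is judged:
By the outcome, as a careful person would: the job done as asked, in the order asked, and still so for the second after the job is handed in, with the robot touching nothing.
It also fails if it takes over 51 s, if anything falls off the work surface, if the arm or the gripper's body presses on something with over 40 N, if the wrist force passes 120 N, or if a joint passes its speed limit or range.

## Working session

There is one attempt and no reset: what is moved stays moved. The work goes in short steps, Python scripts to look and compute and a tool call to move; the robot and the scene stay as the last step left them, time stands still between calls to the robot, and variables do not carry over. Pictures are saved under pics/ and viewed, and the job is handed in when it is done.

Besides the shell and the picture viewer there is one more tool, called after "Call:" by a JSON object that holds its "name" and its "arguments". carry_out: Moves the arm, as the interface text tells. Its arguments: {"type":"object","properties":{"increments":{"type":"string"},"grip_force":{"type":"number"}},"required":["increments"]}

```bash
mkdir -p pics; ls
python3 - <<'E'
from plant import robot
import cv2
s=robot.read_state();print(s)
for n in("side","top"):
    cv2.imwrite(f"pics/{n}0.png",robot.snapshot(n));c=robot.get_calibration(n);print(n,c)
E
```

```text
pics
{'time_s': 0.0, 'joint_pos': array([-1.44010145e+00,  1.59026084e-01,  1.59826170e+00, -1.42699273e-05,
        1.38618471e+00, -2.10063980e-01]), 'qvel': array([ 4.97347414e-04, -3.09652283e-05,  3.83639707e-04, -9.37854957e-04,
       -4.12569494e-04,  9.53410698e-04]), 'effort': array([-5.41306526e-04, -3.95998049e+01, -3.31429839e+01, -3.32830232e-04,
        8.34738719e-03, -1.15249932e-06]), 'tcp_pos': array([ 0.19208098, -0.54132463,  0.23031504]), 'orientation': array([-6.85710916e-04,  8.16763035e-01, -5.76972497e-01, -6.42883515e-04]), 'wrist_force': array([-0.52567478,  0.01347813, -0.94804893]), 'torque': array([-0.02529857, -0.01265083,  0.07999946]), 'finger_gap': 0.0854623539385392}
side {'intrinsics': array([[397.72671321,   0.        , 254.60790626],
       [  0.        , 397.72671321, 197.41637953],
       [  0.        ,   0.        ,   1.        ]]), 'R': array([[ 9.17244600e-01, -3.98324189e-01, -4.30396899e-04],
       [-1.99930822e-01, -4.59457408e-01, -8.65405429e-01],
       [ 3.44514166e-01,  7.93874506e-01, -5.01072109e-01]]), 't': array([-0.4922412 ,  0.24777794,  0.65530144])}
top {'intrinsics': array([[480.11388325,   0.        , 262.32260568],
       [  0.        , 480.11388325, 187.85785957],
       [  0.        ,   0.        ,   1.        ]]), 'R': array([[-0.01034229, -0.99994113, -0.00328316],
       [-0.99806688,  0.01052401, -0.06125158],
       [ 0.06128252,  0.00264334, -0.99811696]]), 't': array([0.12275233, 0.58345566, 1.43429049])}
```

View pics/side0.png

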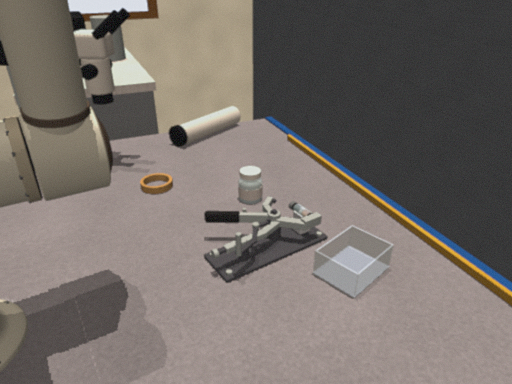

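View pics/top0.png

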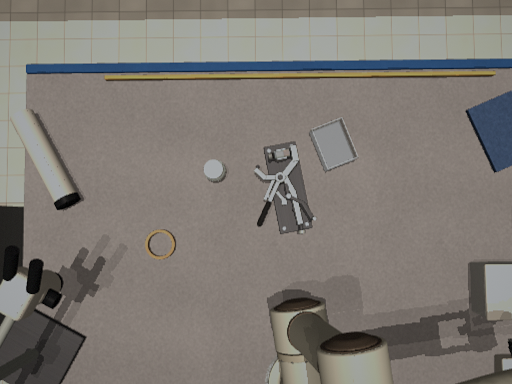

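Run:
```python
import cv2
a=cv2.imread("pics/top0.png")[130:245,235:335];cv2.imwrite("pics/tz.png",cv2.resize(a,None,fx=5.2,fy=5.2,interpolation=cv2.INTER_CUBIC))
a=cv2.imread("pics/side0.png")[185:285,195:335];cv2.imwrite("pics/sz.png",cv2.resize(a,None,fx=5.7,fy=5.7,interpolation=cv2.INTER_CUBIC))
```

```text
(no output)
```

View pics/tz.png

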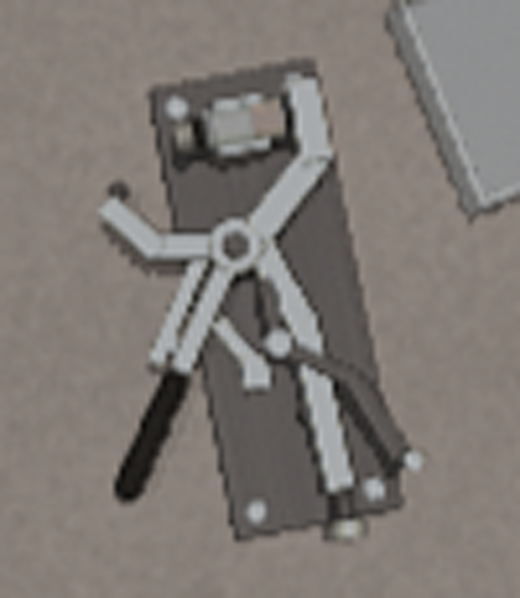

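View pics/sz.png

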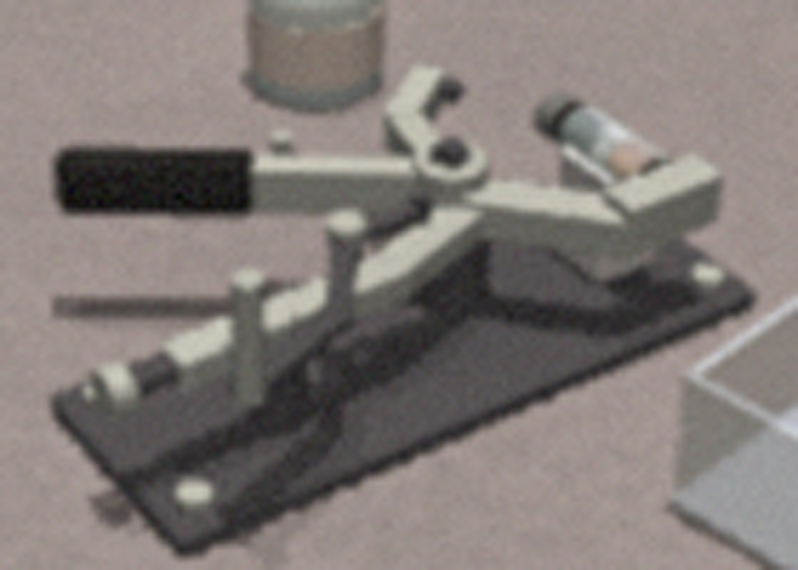

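```bash
cat > h.py <<'E'
import numpy as np
from plant import robot
def ray(n,uv):
    c=robot.get_calibration(n);R=np.array(c["R"]);t=np.array(c["t"]);K=np.array(c["intrinsics"])
    return -R.T@t, R.T@np.linalg.inv(K)@np.r_[uv,1]
def onz(n,uv,z):
    o,d=ray(n,uv);return o+d*(z-o[2])/d[2]
def tri(a,b):
    A=[];B=[]
    for n,uv in(("top",a),("side",b)):
        o,d=ray(n,uv);d=d/np.linalg.norm(d);P=np.eye(3)-np.outer(d,d);A.append(P);B.append(P@o)
    return np.linalg.lstsq(np.vstack(A),np.hstack(B),rcond=None)[0]
def proj(n,X):
    c=robot.get_calibration(n);p=np.array(c["intrinsics"])@(np.array(c["R"])@X+np.array(c["t"]));return p[:2]/p[2]
T=lambda x,y:(235+x/5.2-.4,130+y/5.2-.4)
S=lambda x,y:(195+x/5.7-.4,185+y/5.7-.4)
E
python3 - <<'E'
from h import *
np.set_printoptions(precision=4,suppress=True)
cs=[onz("top",T(*p),.01) for p in((152,92),(312,60),(400,508),(238,540))]
for c in cs: print("corner",c)
print("len",np.linalg.norm(cs[0]-cs[3]),np.linalg.norm(cs[1]-cs[2]))
d=(cs[0]-cs[3]+cs[1]-cs[2]);yaw=np.arctan2(d[1],d[0]);print("yaw",yaw)
for p in ((55,405),(183,552),(752,297)): print("side corner",onz("side",S(*p),.01))
piv=tri(T(235,245),S(450,155));print("pivot",piv, onz("top",T(235,245),.08))
post=tri(T(414,460),S(247,278));hin=tri(T(278,342),S(345,222));print("post",post,onz("top",T(414,460),.111),onz("side",S(247,280),.111),"hinge",hin)
c,s=np.cos(yaw),np.sin(yaw);R=np.array([[c,-s],[s,c]])
for n,p in(("post",post),("hinge",hin)): print(n,R.T@(p-piv)[:2])
for a in (.6,.31,.16,.02): print(a,"grip",piv[:2]+R@(.125*np.array([-np.cos(a),np.sin(a)])))
g=onz("top",T(127,490),.074);print("sleeve end top",g,R.T@(g-piv)[:2])
print(np.array(proj('top',np.r_[piv[:2]+R@(.125*np.array([-np.cos(.6),np.sin(.6)])),.074])))
E
```

```text
corner [0.7094 0.1108 0.01  ]
corner [0.7274 0.0164 0.01  ]
corner [ 0.4641 -0.0309  0.01  ]
corner [0.4465 0.0635 0.01  ]
len 0.2671135156857501 0.267494792413435
yaw 0.1779552167800455
side corner [0.4442 0.0568 0.01  ]
side corner [ 0.4606 -0.038   0.01  ]
side corner [0.7207 0.0117 0.01  ]
pivot [0.6123 0.0657 0.0732] [0.6127 0.0655 0.08  ]
post [ 0.4912 -0.0288  0.1102] [ 0.4921 -0.029   0.111 ] [ 0.4894 -0.0306  0.111 ] hinge [0.5576 0.0423 0.071 ]
post [-0.1359 -0.0716]
hinge [-0.0579 -0.0134]
0.6 grip [0.4982 0.1169]
0.31 grip [0.4883 0.0822]
0.16 grip [0.4873 0.0635]
0.02 grip [0.4888 0.0461]
sleeve end top [0.477  0.1271 0.074 ] [-0.1222  0.0844]
[262.472  216.4648]
```

Call:
{"name": "carry_out", "arguments": {"increments": "0.022 0.05 0 -0.033 -1;0.022 0.05 0 -0.033 -1;0.022 0.05 0 -0.033 -1;0.022 0.05 0 -0.033 -1;0.022 0.05 0 -0.033 -1;0.022 0.05 0 -0.033 -1;0.022 0.05 0 -0.033 -1;0.022 0.05 0 -0.033 -1;0.022 0.05 0 -0.033 -1;0.022 0.05 0 -0.033 -1;0.022 0.05 0 -0.033 -1;0.022 0.05 0 -0.033 -1;0.022 0.05 0 -0.033 -1;0.022 0.05 0 -0.033 -1", "grip_force": 40}}

```text
time_s: 1.85
tcp_pos: [0.5025, 0.1816, 0.2251]
orientation: [0.002, -0.654, 0.756, 0.001]
wrist_force: [1.0, -0.7, -0.2]
finger_gap: 0.0002
```

Call:
{"name": "carry_out", "arguments": {"increments": "0.003 -0.003 -0.045 0 -1;0.003 -0.003 -0.045 0 -1;0.002 -0.002 -0.045 0 -1;0 0 -0.03 0 -1;0 0 -0.005 0 -1;0 0 0 0 -1"}}

```text
time_s: 2.6
tcp_pos: [0.5101, 0.178, 0.05]
orientation: [0.003, -0.657, 0.754, 0.001]
wrist_force: [0.2, -0.1, 0.4]
finger_gap: 0.0004
```

```bash
cat > snap.py <<'E'
import cv2,sys
from h import *
k=sys.argv[1]
a=robot.snapshot("top")[130:245,235:335];b=robot.snapshot("side")[160:285,180:335]
a=cv2.resize(a,(400,460),interpolation=cv2.INTER_CUBIC);b=cv2.resize(b,(400,323),interpolation=cv2.INTER_CUBIC)
o=np.zeros((460,800,3),np.uint8);o[:,:400]=a;o[:323,400:]=b
cv2.imwrite(f"pics/{k}.png",o);s=robot.read_state();print(s["time_s"],s["tcp_pos"],s["wrist_force"])
E
python3 snap.py a1
```

```text
2.7 [0.51074633 0.17807713 0.05083087] [0.06345836 0.82364559 1.15157528]
```

View pics/a1.png

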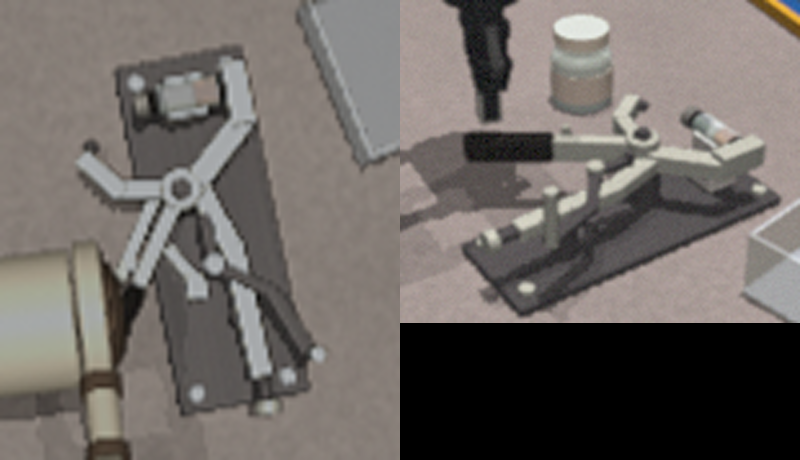

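Call:
{"name": "carry_out", "arguments": {"increments": "0 -0.012 0 0 -1;0 -0.012 0 0 -1;0 -0.005 0 0 -1;-0.001 -0.003 0 0 -1;-0.001 -0.003 0 0 -1"}}

```text
time_s: 3.32
tcp_pos: [0.5113, 0.1403, 0.0543]
orientation: [0.006, -0.657, 0.754, -0.001]
wrist_force: [-0.2, -0.5, 0.6]
finger_gap: -0.0001
```

Call:
{"name": "carry_out", "arguments": {"increments": "-0.0013 -0.003 -0.001 0 -1;-0.0013 -0.003 -0.001 0 -1;-0.0013 -0.003 -0.001 0 -1;-0.0012 -0.003 0 0 -1"}}

```text
time_s: 3.82
tcp_pos: [0.508, 0.1319, 0.0533]
orientation: [0.011, -0.656, 0.754, -0.0]
wrist_force: [1.7, 6.9, -1.0]
finger_gap: 0.0001
```

Call:
{"name": "carry_out", "arguments": {"increments": "-0.0012 -0.003 0 0 -1;-0.0012 -0.003 0 0.02 -1;-0.001 -0.003 0 0.02 -1"}}

```text
time_s: 4.2
tcp_pos: [0.5053, 0.1274, 0.0534]
orientation: [0.015, -0.671, 0.741, 0.002]
wrist_force: [1.6, 8.3, 0.2]
finger_gap: 0.0
```

Call:
{"name": "carry_out", "arguments": {"increments": "-0.001 -0.004 0 0.01 -1;-0.001 -0.004 0 0.01 -1;-0.001 -0.004 0 0.01 -1"}}

```text
time_s: 4.58
tcp_pos: [0.5023, 0.121, 0.0535]
orientation: [0.019, -0.682, 0.731, 0.006]
wrist_force: [1.7, 8.7, 0.4]
finger_gap: 0.0003
```

Call:
{"name": "carry_out", "arguments": {"increments": "-0.001 -0.004 0 0.01 -1;-0.001 -0.004 0 0.01 -1;-0.001 -0.004 0 0.01 -1"}}

```text
time_s: 4.95
tcp_pos: [0.4998, 0.1147, 0.0537]
orientation: [0.024, -0.693, 0.721, 0.009]
wrist_force: [2.7, 9.5, 0.1]
finger_gap: 0.0002
```

Call:
{"name": "carry_out", "arguments": {"increments": "-0.001 -0.004 0 0 -1;-0.001 -0.004 0 0 -1;-0.001 -0.004 0 0 -1"}}

```text
time_s: 5.32
tcp_pos: [0.498, 0.1079, 0.054]
orientation: [0.03, -0.692, 0.721, 0.011]
wrist_force: [3.0, 9.0, -2.0]
finger_gap: -0.0004
```

Call:
{"name": "carry_out", "arguments": {"increments": "-0.0005 -0.004 0 0 -1;-0.0005 -0.004 0 0 -1;-0.0005 -0.004 0 0 -1"}}

```text
time_s: 5.7
tcp_pos: [0.4968, 0.1012, 0.054]
orientation: [0.034, -0.692, 0.721, 0.014]
wrist_force: [2.3, 10.5, -1.2]
finger_gap: -0.0001
```

Call:
{"name": "carry_out", "arguments": {"increments": "-0.0005 -0.004 0 0 -1;-0.0005 -0.004 0 0 -1"}}

```text
time_s: 5.95
tcp_pos: [0.4963, 0.0971, 0.054]
orientation: [0.038, -0.691, 0.722, 0.016]
wrist_force: [3.2, 7.8, -0.9]
finger_gap: 0.0002
```

Call:
{"name": "carry_out", "arguments": {"increments": "0 -0.003 0 0 -1;0 -0.003 0 0 -1"}}

```text
time_s: 6.2
tcp_pos: [0.496, 0.0945, 0.054]
orientation: [0.04, -0.691, 0.722, 0.018]
wrist_force: [0.3, 7.0, 1.0]
finger_gap: -0.0003
```

Call:
{"name": "carry_out", "arguments": {"increments": "0 -0.003 0 0 -1;0 -0.003 0 0 -1"}}

```text
time_s: 6.45
tcp_pos: [0.4957, 0.0915, 0.0541]
orientation: [0.042, -0.691, 0.722, 0.02]
wrist_force: [1.1, 6.2, 0.8]
finger_gap: -0.0
```

Call:
{"name": "carry_out", "arguments": {"increments": "0 -0.003 0 0 -1;0 -0.003 0 0 -1"}}

```text
time_s: 6.7
tcp_pos: [0.4954, 0.0878, 0.054]
orientation: [0.044, -0.691, 0.722, 0.021]
wrist_force: [0.5, 4.8, 0.6]
finger_gap: -0.0002
```

Call:
{"name": "carry_out", "arguments": {"increments": "0 -0.003 0 0 -1;0 -0.003 0 0 -1"}}

```text
time_s: 6.95
tcp_pos: [0.4952, 0.0823, 0.054]
orientation: [0.044, -0.691, 0.721, 0.022]
wrist_force: [-0.3, 1.4, 0.9]
finger_gap: -0.0
```

Call:
{"name": "carry_out", "arguments": {"increments": "0 -0.003 0 0 -1"}}

```text
time_s: 7.08
tcp_pos: [0.4951, 0.0788, 0.0539]
orientation: [0.044, -0.691, 0.721, 0.022]
wrist_force: [0.6, -0.6, -0.2]
finger_gap: 0.0001
```

Call:
{"name": "carry_out", "arguments": {"increments": "0 -0.002 0 0 -1;0 -0.001 0 0 -1"}}

```text
time_s: 7.32
tcp_pos: [0.4949, 0.0757, 0.0537]
orientation: [0.044, -0.691, 0.722, 0.022]
wrist_force: [1.8, 7.9, -0.1]
finger_gap: 0.0001
```

Call:
{"name": "carry_out", "arguments": {"increments": "0 -0.002 0 0 -1;0 -0.001 0 0 -1"}}

```text
time_s: 7.58
tcp_pos: [0.495, 0.0758, 0.0538]
orientation: [0.046, -0.69, 0.722, 0.024]
wrist_force: [2.2, 7.7, -0.6]
finger_gap: -0.0
```

Call:
{"name": "carry_out", "arguments": {"increments": "0 -0.004 0 0 -1;0 -0.004 0 0 -1"}}

```text
time_s: 7.82
tcp_pos: [0.4949, 0.0751, 0.054]
orientation: [0.052, -0.689, 0.723, 0.03]
wrist_force: [4.4, 22.2, -2.1]
finger_gap: 0.0
```

Call:
{"name": "carry_out", "arguments": {"increments": "0 0.008 0 0 -1;0 0.012 0 0 -1;0 0.02 0 0 -1;0 0.02 0.02 0 -1;0 0.01 0.05 0 -1;0 0 0.05 0 -1;0 0 0.05 0 -1"}}

```text
time_s: 8.7
tcp_pos: [0.4894, 0.1477, 0.223]
orientation: [0.046, -0.689, 0.723, 0.032]
wrist_force: [0.9, 0.4, 0.0]
finger_gap: -0.0001
```

```bash
python3 snap.py a2
```

```text
8.8 [0.49360914 0.14780052 0.22853966] [ 1.52966871 -0.06838517 -0.11195264]
```

View pics/a2.png

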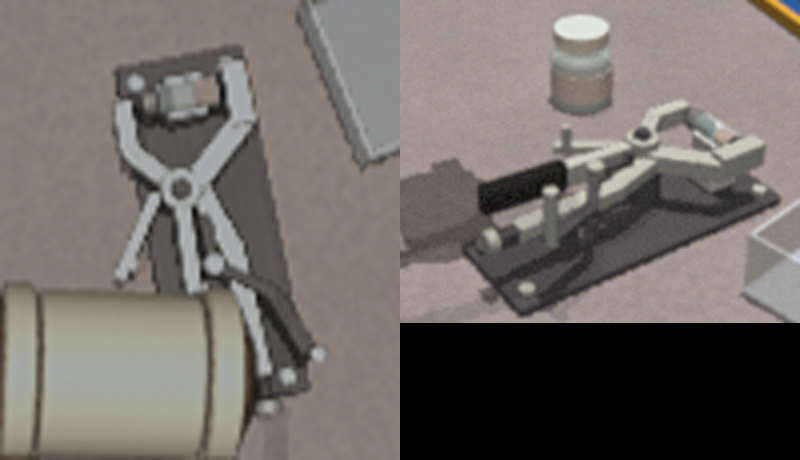

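Call:
{"name": "carry_out", "arguments": {"increments": "-0.005 -0.035 -0.01 -0.118 -1;-0.005 -0.035 -0.01 -0.118 -1;-0.005 -0.035 -0.01 -0.118 -1;-0.006 -0.035 0 -0.118 -1;0 -0.01 0 0 -1;0 0 0 0 -1"}}

```text
time_s: 9.55
tcp_pos: [0.4711, -0.0053, 0.1959]
orientation: [0.054, -0.496, 0.867, 0.014]
wrist_force: [-0.3, 0.4, 0.4]
finger_gap: -0.0
```

```bash
python3 snap.py a3; python3 -c "
from h import *
print(robot.read_state())"
```

```text
9.65 [ 0.47114492 -0.00458056  0.19604477] [-0.92950176  0.49573387  0.00350313]
{'time_s': 9.65, 'joint_pos': array([-0.33467044, -0.1513061 ,  1.98255735,  0.10512739,  1.26137085,
        1.7365002 ]), 'qvel': array([ 9.96411708e-03, -2.11963983e-03, -1.47639182e-03,  1.43394001e-03,
       -3.11720272e-05,  1.41722984e-03]), 'effort': array([-5.21248709e-01, -2.63909161e+01, -3.25377667e+01,  3.52950990e-01,
       -2.05546534e-01, -1.19520971e-02]), 'tcp_pos': array([ 0.47114492, -0.00458056,  0.19604477]), 'orientation': array([ 0.05430198, -0.49646187,  0.86624799,  0.01383216]), 'wrist_force': array([-0.92950176,  0.49573387,  0.00350313]), 'torque': array([-0.03039363,  0.08767896, -0.03240677]), 'finger_gap': 0.000423186201677598}
```

View pics/a3.png

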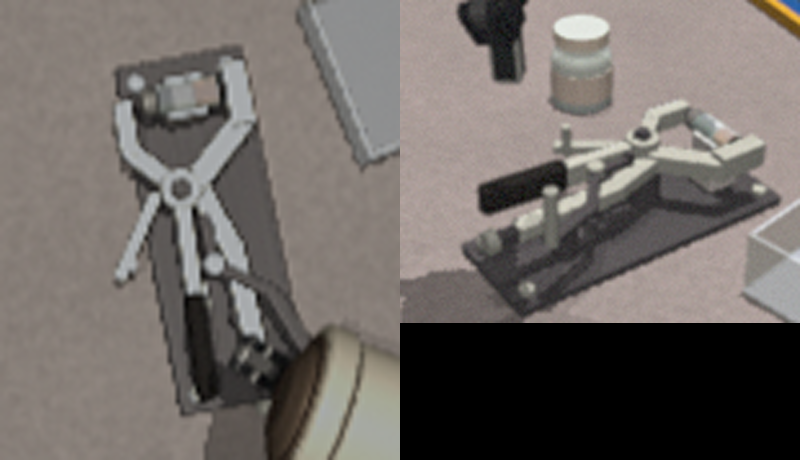

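Call:
{"name": "carry_out", "arguments": {"increments": "0 -0.001 -0.04 0 -1;0 -0.001 -0.035 0 -1;0 -0.001 -0.03 0 -1;0 0 -0.007 0 -1;0 0 0 0 -1"}}

```text
time_s: 10.28
tcp_pos: [0.4735, -0.0033, 0.0833]
orientation: [0.056, -0.501, 0.864, 0.013]
wrist_force: [1.0, 0.1, -0.4]
finger_gap: 0.0003
```

```bash
python3 snap.py a4
```

```text
10.375 [ 0.47399643 -0.00369997  0.08403658] [-0.75741235 -0.80089161  0.11258207]
```

View pics/a4.png

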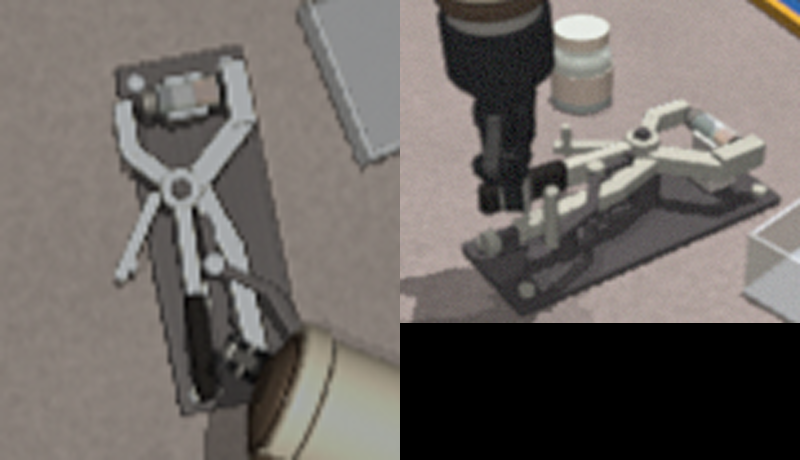

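Call:
{"name": "carry_out", "arguments": {"increments": "0.002 -0.005 0 0 -1;0.002 -0.005 0 0 -1;0.003 -0.004 0 0 -1;0.003 -0.003 0 0 -1"}}

```text
time_s: 10.88
tcp_pos: [0.4861, -0.0221, 0.0866]
orientation: [0.058, -0.501, 0.864, 0.011]
wrist_force: [-0.1, 1.5, 1.2]
finger_gap: -0.0002
```

Call:
{"name": "carry_out", "arguments": {"increments": "0.004 -0.0045 0 0 -1;0.004 -0.0045 0 0 -1;0.004 -0.0045 0 0.02 -1"}}

```text
time_s: 11.25
tcp_pos: [0.4965, -0.034, 0.0853]
orientation: [0.057, -0.51, 0.858, 0.015]
wrist_force: [-1.1, 1.6, -0.0]
finger_gap: 0.0
```

Call:
{"name": "carry_out", "arguments": {"increments": "0.004 -0.0035 0 0.03 -1;0.004 -0.0035 0 0.03 -1;0.004 -0.0035 0 0.03 -1"}}

```text
time_s: 11.62
tcp_pos: [0.5091, -0.0452, 0.085]
orientation: [0.056, -0.55, 0.833, 0.018]
wrist_force: [-1.9, 2.1, -0.8]
finger_gap: -0.0001
```

Call:
{"name": "carry_out", "arguments": {"increments": "0.004 -0.002 0 0 -1;0.004 -0.002 0 0 -1"}}

```text
time_s: 11.88
tcp_pos: [0.5176, -0.0495, 0.0849]
orientation: [0.056, -0.55, 0.833, 0.019]
wrist_force: [-2.3, 2.5, 0.9]
finger_gap: 0.0004
```

```bash
python3 snap.py a5
```

```text
11.975 [ 0.51767999 -0.04966001  0.08495523] [-1.83334262  1.06170914  1.08083508]
```

View pics/a5.png

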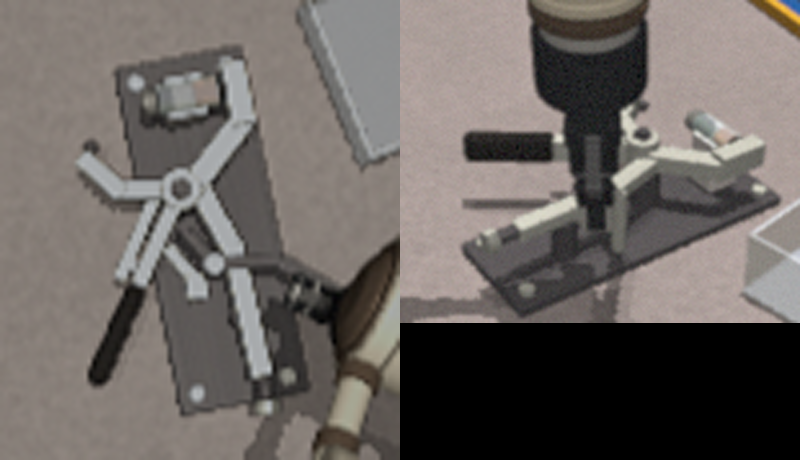

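Call:
{"name": "carry_out", "arguments": {"increments": "-0.006 0.003 0 0 -1;-0.006 0.003 0 0 -1;-0.006 0.005 0 0 -1;-0.006 0.006 0 0 -1;-0.006 0.007 0 0 -1;-0.006 0.008 0 0 -1;-0.006 0.008 0 0 -1;-0.003 0.004 0 0 -1;0 0 0.03 0 -1;0 0 0.05 0 -1;0 0 0.05 0 -1;-0.04 0 0.02 0 -1;-0.04 -0.03 0 0 -1;-0.03 -0.04 0 0 -1;0 -0.05 0 0 -1;0 -0.05 0 0 -1;0 0 0 0 -1"}}

```text
time_s: 14.1
tcp_pos: [0.3575, -0.177, 0.244]
orientation: [0.059, -0.552, 0.832, 0.009]
wrist_force: [-0.7, 0.2, -0.5]
finger_gap: 0.0001
```

```bash
python3 snap.py a6; python3 -c "
import cv2
from h import *
cv2.imwrite('pics/a6f.png',robot.snapshot('top'))
a=robot.snapshot('side')[190:250,255:335];cv2.imwrite('pics/a6s.png',cv2.resize(a,None,fx=8,fy=8,interpolation=cv2.INTER_CUBIC))"
```

```text
14.2 [ 0.35765663 -0.17447633  0.24372889] [-0.40890125  0.7404717  -0.53344963]
```

View pics/a6.png

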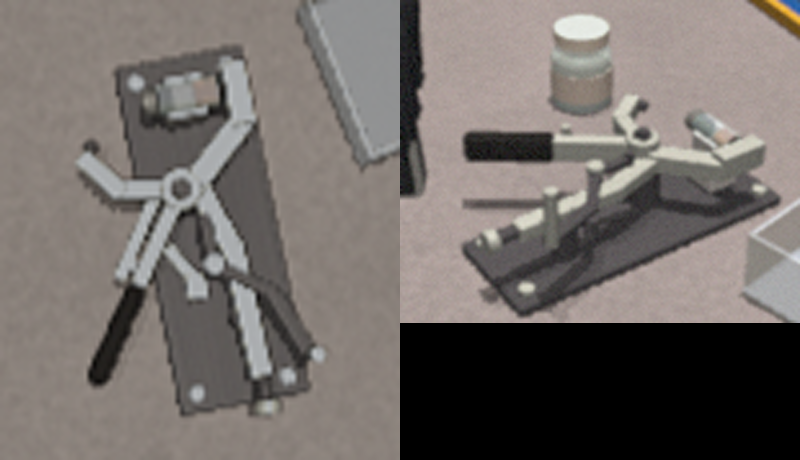

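View pics/a6f.png

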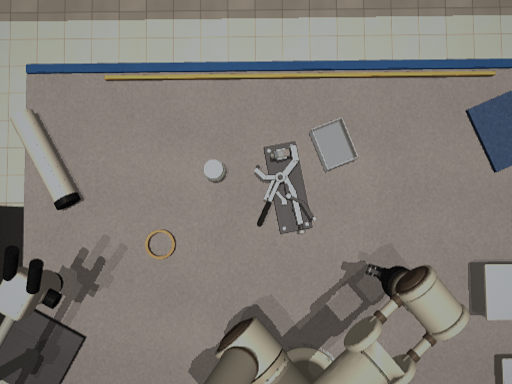

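View pics/a6s.png

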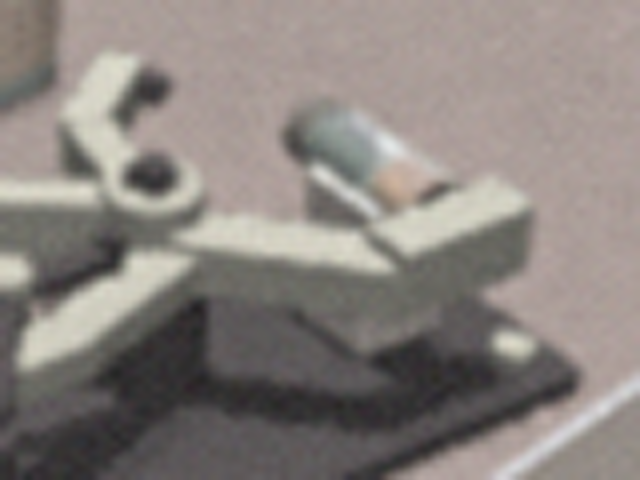

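The picture shows the stopper (dark end near 305,125 in the crop) sitting deeper than at the start. The handle is open, the lever is back at rest, and the bystanders are where they were: jar at 214,170, tape at 160,244 and tub at 333,145.

```bash
python3 -c "
from plant import robot
print(robot.finish_job())"
```

```text
the job is handed in; nothing more can be done
None
```

I squeezed the loose handle over centre until it locked, then pulled the release lever so the jaws sprang open, and handed the job in at about 14 s.

- **Squeeze:** I pushed the sleeve with the shut fingers. The resistance rose to about 11 N, fell to zero at centre, then met a firm stop. I pressed on the stop to about 23 N to be sure. That was the highest wrist force I read, but I only read it at the end of each move.
- **Lock:** With the hand off, the pictures showed the handle staying locked and the jaw closed on the stopper.
- **Release:** I pulled the lever post round with about 3 N until the pictures showed the handle and jaws open. I then backed off and moved the arm clear.

**Last checks:** The final pictures show the lever back at rest and the handle and jaws open. The jar, tub and tape ring are in their original places, and the robot is touching nothing. The stopper sits visibly deeper than at the start. I judged its depth only by eye and by the locking, because I had no direct measurement of it. The tool was left tilted by about 0.1 rad from the pushing, which did not affect the job.

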